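# Square a circuit board in the corner stop, then seat it in its cradle

## Robot

A 6-joint arm with a two-finger parallel gripper is mounted at the origin on the work surface. World frame = base frame: x ahead of the robot, y to its left, z up, the work surface at z = 0. Lengths are in m, angles in degrees, forces in N, time in s.
With the tool pointing down it reaches from about 0.35 to 0.875 m from the base axis. Payload 4.2 kg.
Tool frame: the origin (TCP) lies midway between the tips of the shut fingers; the grasp point (between the pads) lies 19 mm behind it; y points along the fingers, z is the direction in which the jaws open and shut, and the axes are right-handed (so a half turn about y gives the same grasp; the last joint's range is limited). The gripper opens to 87 mm and grips with 3 to 60 N. Pads are 19 mm wide; open, the fingers measure 117 mm over their backs; the gripper's body (75 mm by 190 mm) begins 51 mm behind the grasp point.
Start: joints at [85.634, 22.042, 0.453, 0, -68.411, -14.817], TCP at [0.205, 0.59, 0.223] pointing down, gripper open.
Joint ranges: [-179.83, 179.83], [-69.29, 118.12], [-61.27, 80.66], [-181.25, 117.63], [-171.15, -9.14], [-177.46, 177.46]. Speed limits (degrees/s): [159.86, 159.86, 180, 180, 180, 180].

## Interface

Orientations are given as [roll, pitch, yaw] about the fixed x, y, z axes, in that order (R = Rz(yaw) Ry(pitch) Rx(roll)).
In Python, from workcell import env gives the robot as it stands. The module is installed in compiled form; this text tells all that it offers. Calls block until the motion is done:
- env.goto(position, orientation): joint-space move of the TCP to a pose.
- env.move_straight(position, rotation=None, rate=0.15, force_limit=None): straight line of the TCP; rotation=None keeps the orientation; rate is the mean speed in m/s. With force_limit (N) it stops when the force on the tool has changed by that much, and returns True; else False.
- env.set_joints(angles): joint-space move.
- env.gripper_to(opening, grasp_force=None): opening from 0.0 (shut) to 1.0 (fully open); grasp_force is the grip in N (None keeps the last); returns when the fingers have stopped.
- env.dwell(seconds).
- env.inverse_kinematics(position, orientation): joint angles nearest the present ones, or None.
- env.read_state(): the state.
- env.grab_frame(name): name is "scene" or "side" or "wrist"; returns a dict with "image" (384x512x3 uint8, blue, green, red), "fx", "fy", "cx", "cy" (pixels), "position" and "orientation" of the camera in the world. Camera axes: x right, y up, looking along -z (the intrinsics and any distortion apply to the point x, -y, -z); pixel columns grow to the right and rows downward; lengths in m; the calibration is good to about 2 mm. The wrist camera is an equidistant fisheye: a pixel r from the principal point sees the ray r / f radians off the axis. A picture is of the moment at which its call begins. There is no depth.
A pose or a line that the arm cannot do raises env.Unreachable and nothing moves.
- env.close_job(): hands the job in, once; it reports no verdict.
Trained networks look in a picture, given as the dict that the camera call returned (one of the last four; its "shot" number tells which), for a name from the list of things; names that differ only in an ending like _2 or _b are one class to them, and where a whole thing is asked for, a point or a joint stands for the part that bears it (a point fixed in the world has none). Each returns a list of dicts, best first, with "score" (0 to 1); they miss things now and then, are a little off and sometimes report something else, mostly with a low value. They report only what shows in the picture. A call takes as long as a camera call. They do not tell look-alikes from the thing itself.
- env.search_frame(picture, thing): "xyz" ([x, y, z] in m, in world coordinates, good to about 4 mm: the middle of the surface that is visible of it).
- env.trace(picture, thing): "mask" (384x512 bool, what is visible of it).
The state is a dict: "clock": time; "joint_positions": joint angles; "qvel": joint speeds; "joint_torque": joint torques, N m; "position": TCP position; "tool_rot": TCP orientation; "force": force on the tool from outside, world axes, zero at the start; "wrist_torque": the same for the moment, N m; "opening": opening from 0.0 (shut) to 1.0 (fully open).
Only numpy, scipy, OpenCV 4.12 (cv2) and the standard library are available. Lean on these libraries where they do the work, as an engineer would, in place of code of your own. Each camera call takes 0.05 s, during which the arm holds its last target.

## Task

Slide the green circuit board across the squaring plate, keeping it flat on the plate, until it is fully home in the corner against both steel fences, and let go of it there. Then grip it by its long edges, lift it out, carry it over and lay it gently down flat in the grey cradle between the four corner brackets, with its white terminal block at the cradle's orange end, and let go. Leave the tools and small parts around where they lie.

Things in the scene. Friction and masses are not known exactly. Their poses are not given: they have to be found in the camera images.
- board: Loose circuit-board module, a rigid slab 84 mm (its x) by 54 mm (its y) by 8 mm thick, black below, green on top, about 0.09 kg; origin at the centre of its underside, z up. A white terminal block stands near its +x end; other components rise 5 mm at most. It starts flat on the squaring plate, away from the fences, its +x within 0.45 rad of the plate's +x.
- board_terminal (a point): centre of the top of the white terminal block (12 mm in x, 40 mm in y, 8 mm tall above the green face): 34 mm along +x from the board's origin, 16 mm above its underside
- board_corner (a point): the board's +x, +y bottom corner, at (42, 27, 0) mm from its origin; it goes into the corner of the fences
- plate: Squaring plate, fixed to the table: aluminium, 220 mm (its x) by 190 mm (its y), 10 mm thick, origin at the centre of its underside, z up, x within 0.22 rad of world x. Two dark steel fences, 15 mm thick, rise 14 mm above its top: one on the +x side (inner face at x = 95 mm, y = -60 to 90 mm), one on the +y side (inner face at y = 75 mm) in two pieces, x = -35 to 28 and 78 to 95 mm.
- plate_window (a point): middle of the window in the +y fence, (53, 75, 10) mm from the plate's origin, axes as the plate's. Between x = 28 and 78 mm there is no fence, only the plate's flat top, so one finger can reach the board's +y long edge. The table beyond is free for at least 30 mm.
- plate_corner (a point): where the inner faces of the two fences meet, on the plate's top face: (95, 75, 10) mm from the plate's origin; axes as the plate's. Home in this corner the board's origin is at (53, 48, 10) mm from the plate's origin and its axes are parallel to the plate's.
- cradle: Cradle, fixed to the table, origin at the centre of its underside, z up: grey base 104 mm (its x) by 74 mm (its y), floor 12 mm above the table. Four steel L-shaped corner brackets, 6 mm thick, rise 8 mm above the floor around an inner space of 89 by 59 mm (2.5 mm to spare on every side of the board). Its +x is within 0.55 rad of the world's +x.
- cradle_floor (a point): centre of the cradle's floor, 12 mm above its origin, axes as the cradle's; a seated board has its origin here and its x along the cradle's x. From x = -28 to 28 mm the long sides have no brackets and the base is cut back to a 34 mm wide spine: there the fingers have free room down to the table
- cradle_stop (a point): top centre of the orange block (14 mm in x, 30 mm in y) outside the cradle's +x end, 58.5 mm along +x from the cradle's origin, 24 mm above the table: it marks the end for the board's terminal block
- screwdriver: Bystander, loose, to be left alone: screwdriver with green handle, 170 mm long, lying along its x
- wrench: Bystander, loose, to be left alone: steel wrench, 150 mm long, lying along its x
- foot0: Bystander, loose, to be left alone: black rubber foot, cone 26 mm wide, 28 mm tall
- foot1: Bystander, loose, to be left alone: black rubber foot, as foot0
- foot2: Bystander, loose, to be left alone: black rubber foot, as foot0
- tape: Bystander, loose, to be left alone: yellow ring-shaped roll of tape, 90 mm wide, 24 mm tall, lying flat
- jar: Bystander, loose, to be left alone: clear jar with grey cap, 56 mm wide, 70 mm tall
Mind the look-alikes: they are no part of the job. Of the things like the board, leave any that is blue, pink or red; of the rest the smaller one is meant.

How it is judged:
By the outcome, as a careful person would: the job done as asked, in the order asked, and still so for the second after the job is handed in, with the robot touching nothing.
It also fails if it takes over 56 s, if anything falls off the work surface, if the arm or the gripper's body presses on something with over 40 N, if the wrist force passes 120 N, or if a joint passes its speed limit or range.

## Working session

There is one attempt and no reset: what is moved stays moved. The work goes in short steps, each a Python script; the robot and the scene stay as the last script left them, time stands still between calls to the robot, and variables do not carry over. Pictures are saved under pics/ and viewed, and the job is handed in when it is done.

```bash
mkdir -p pics; python3 - <<'E'
from workcell import env
import cv2,json
for n in ["scene","side","wrist"]:
    f=env.grab_frame(n); cv2.imwrite(f"pics/a_{n}.png",f["image"])
    print(n,{k:(v if k!="image" else 0) for k,v in f.items()})
    for t in ["board","board_terminal","plate","plate_corner","plate_window","cradle","cradle_stop","cradle_floor"]:
        try:
            print(t,[([round(float(a),4) for a in d["xyz"]],round(d["score"],2)) for d in env.search_frame(f,t)])
        except Exception as e: print(t,repr(e))
print(env.read_state())
E
```

```text
scene {'image': 0, 'fx': 401.273989564011, 'fy': 401.273989564011, 'cx': 254.3405802613833, 'cy': 192.95410870540917, 'position': array([1.31576991, 0.11774905, 1.03855053]), 'orientation': array([41.26883649, -0.23763772, 98.42438866]), 'shot': 1}
board [([0.5535, 0.0002, 0.0108], 0.91), ([0.2518, -0.3506, 0.0145], 0.8), ([0.561, -0.2074, 0.0198], 0.77), ([0.354, -0.0837, 0.0126], 0.75), ([0.4551, -0.4351, 0.0099], 0.74), ([0.3722, -0.2524, 0.0112], 0.55)]
board_terminal [([0.5616, -0.2041, 0.022], 0.91), ([0.2562, -0.3546, 0.0136], 0.87), ([0.3701, -0.255, 0.0125], 0.86), ([0.5506, 0.0008, 0.0086], 0.75), ([0.5938, -0.1827, 0.0067], 0.28)]
plate [([0.5908, -0.1786, 0.0055], 0.83)]
plate_corner [([0.5908, -0.181, 0.0096], 0.67)]
plate_window [([0.5918, -0.178, 0.0155], 0.74)]
cradle [([0.5287, 0.1641, 0.0134], 0.72), ([0.7167, 0.1204, 0.0187], 0.36)]
cradle_stop [([0.5304, 0.1673, 0.0124], 0.89)]
cradle_floor [([0.5302, 0.1637, 0.013], 0.89)]
side {'image': 0, 'fx': 493.59747869470334, 'fy': 493.59747869470334, 'cx': 255.47477596195765, 'cy': 192.8535727018231, 'position': array([ 0
[... 1311 characters left out ...]
cradle_stop []
cradle_floor []
{'clock': 1.35, 'joint_positions': array([ 8.56362542e+01,  2.20398047e+01,  4.51995885e-01, -9.79985046e-04,
       -6.84116314e+01, -1.48162373e+01]), 'qvel': array([ 0.01262465,  0.07483603, -0.02063797, -0.0216994 , -0.03064714,
       -0.0213551 ]), 'joint_torque': array([ 5.77051687e-04, -3.90467262e+01,  1.87618715e+01,  4.22439873e+00,
        1.54086848e-02, -3.21638311e-05]), 'position': array([0.20530387, 0.59028382, 0.22256299]), 'tool_rot': array([-9.00003082e+01, -1.02409767e-03,  1.60819656e+02]), 'force': array([-0.99800082, -0.34723266,  0.05895246]), 'wrist_torque': array([-0.00954352,  0.00683028,  0.00764138]), 'opening': 0.9971123762016508}
```

View pics/a_scene.png

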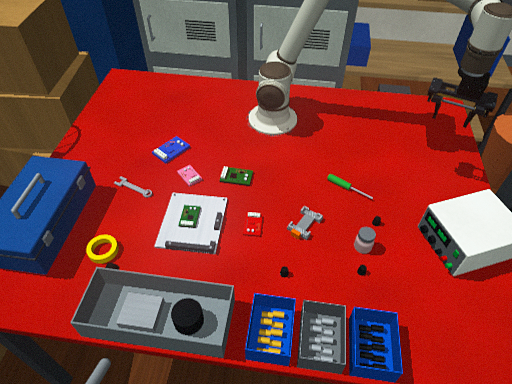

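View pics/a_side.png

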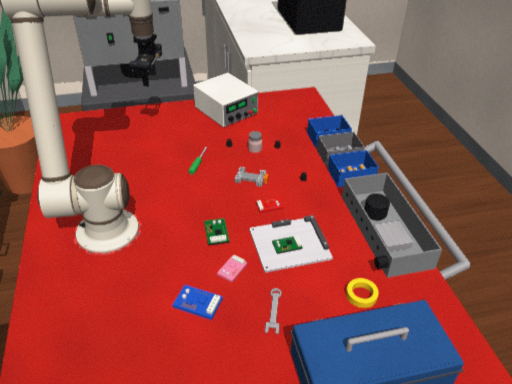

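View pics/a_wrist.png

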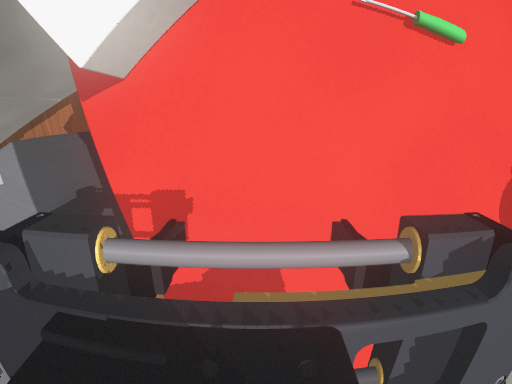

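Look-alikes in the scene image: blue (171,149), pink (190,175), red (254,223), larger green on the table (237,176), and small green on the plate (190,216). The last fits the description: it is green, smaller and on the plate. I'll check it in a close view from the wrist camera.

```bash
cat > h.py <<'E'
from workcell import env
import cv2,numpy as np
from scipy.spatial.transform import Rotation as Rot
def Rc(f): return Rot.from_euler('xyz',f["orientation"],degrees=True).as_matrix()
def ray(f,u,v,fish):
    a=(u-f["cx"])/f["fx"]; b=(v-f["cy"])/f["fy"]
    if fish:
        r=np.hypot(a,b); s=np.sin(r)/r if r>1e-9 else 1
        d=np.array([a*s,-b*s,-np.cos(r)])
    else: d=np.array([a,-b,-1.])
    return Rc(f)@d
def toz(f,u,v,z,fish=True):
    d=ray(f,u,v,fish); p=np.array(f["position"]); return p+d*(z-p[2])/d[2]
def proj(f,P,fish=True):
    P=np.atleast_2d(P); q=(P-np.array(f["position"]))@Rc(f)
    x,y,z=q[:,0],-q[:,1],-q[:,2]
    if fish:
        r=np.hypot(x,y); t=np.arctan2(r,z); s=np.where(r>1e-12,t/np.maximum(r,1e-12),1/z)
        return np.c_[f["cx"]+f["fx"]*x*s,f["cy"]+f["fy"]*y*s]
    return np.c_[f["cx"]+f["fx"]*x/z,f["cy"]+f["fy"]*y/z]
import pickle
def save(f,n):
    cv2.imwrite(f"pics/{n}.png",f["image"]); pickle.dump(f,open(f"{n}.pkl","wb"))
E
python3 - <<'E'
from h import *
env.goto([0.66,-0.19,0.21],[-90,0,0])
f=env.grab_frame("wrist"); save(f,"w1")
im=f["image"]; cv2.imwrite("pics/w1b.png",cv2.resize(im[0:260],None,fx=1.56,fy=1.56,interpolation=cv2.INTER_CUBIC))
for t in ["board","board_terminal","plate_corner"]:
    print(t,[(np.round(d["xyz"],4),round(d["score"],2)) for d in env.search_frame(f,t)])
s=env.read_state();print(s["clock"],s["position"],f["position"],f["orientation"])
E
```

```text
board [(array([ 0.5494, -0.0023,  0.0068]), 0.97)]
board_terminal [(array([ 0.5551, -0.0027,  0.0073]), 0.98), (array([ 0.5577, -0.2031,  0.0207]), 0.65)]
plate_corner [(array([0.5326, 0.1594, 0.0098]), 0.3)]
4.7083 [ 0.66012431 -0.18948855  0.21002921] [ 0.59396285 -0.18900491  0.37176656] [-14.33612203  -0.0961247   90.05782269]
```

View pics/w1b.png

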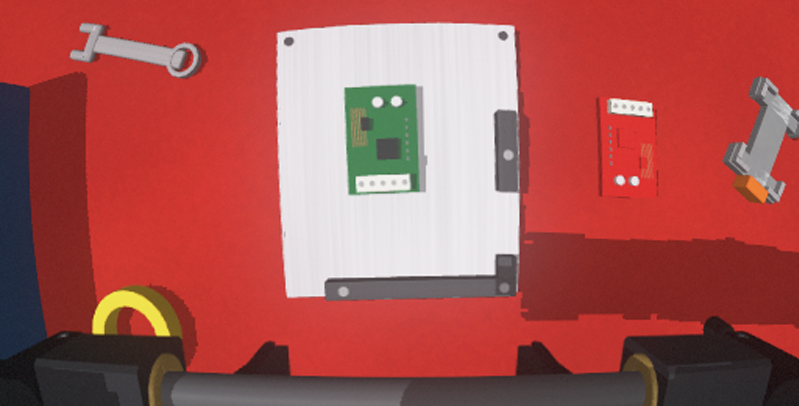

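```bash
python3 - <<'E'
import cv2
im=cv2.imread("pics/w1.png")
cv2.imwrite("pics/w1c.png",cv2.resize(im[5:200,170:345],None,fx=4.0,fy=3.0*1.0,interpolation=cv2.INTER_CUBIC))
cv2.imwrite("pics/w1d.png",cv2.resize(im[40:135,440:512],None,fx=6,fy=6,interpolation=cv2.INTER_CUBIC))
E
```

```text
(no output)
```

View pics/w1c.png

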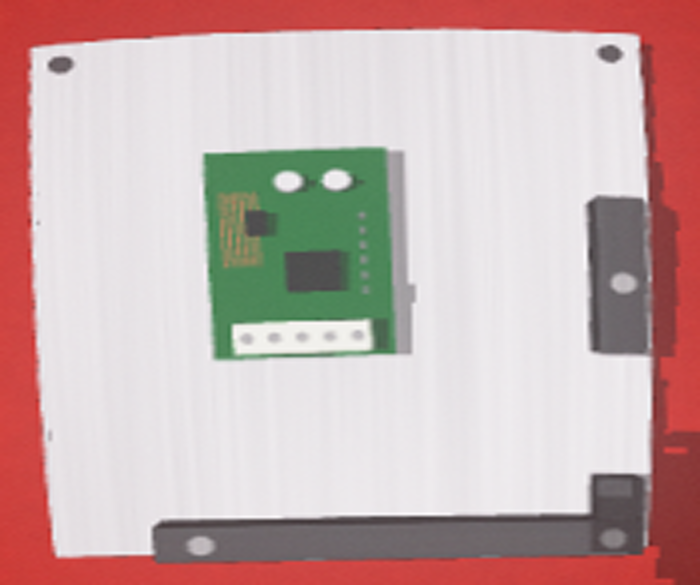

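```bash
cat >> h.py <<'E'
from scipy.optimize import least_squares
def fitpose(f,model,pix,z0=0,x0=(0.57,-0.19,0),fish=True):
    model=np.array(model,float)/1000; pix=np.array(pix,float)
    def W(p):
        c,s=np.cos(p[2]),np.sin(p[2]); return np.c_[p[0]+c*model[:,0]-s*model[:,1],p[1]+s*model[:,0]+c*model[:,1],model[:,2]+z0]
    r=least_squares(lambda p:(proj(f,W(p),fish)-pix).ravel(),x0,x_scale=[.1,.1,.1])
    return r.x,r.fun.reshape(-1,2)
E
python3 - <<'E'
import pickle
from h import *
f=pickle.load(open("w1.pkl","rb"))
P=lambda a:[[170+(u-1.5)/4,5+(v-1)/3] for u,v in a]
p,e=fitpose(f,[(-110,-95,10),(-110,95,10),(110,-95,10),(-35,75,24),(28,75,24),(78,75,24),(95,-60,24)],P([(31,47),(639,36),(57,556),(588,202),(590,350),(592,476),(155,526)]))
print(p,np.degrees(p[2]));print(e.round(1))
b,e=fitpose(f,[(-42,-27,18),(-42,27,18),(42,-27,18),(42,27,18)],P([(204,154),(387,149),(214,359),(395,354)]))
print(b,np.degrees(b[2]));print(e.round(1))
c,s=np.cos(p[2]),np.sin(p[2])
R=np.array([[c,-s],[s,c]])
print("board in plate",R.T@(b[:2]-p[:2])*1000,"home world",p[:2]+R@[.053,.048])
E
```

```text
[ 0.56929529 -0.19243433  0.02366774] 1.356061430868746
[[-0.8 -0.5]
 [-0.3 -0.8]
 [-1.4  0.7]
 [ 1.4 -2.2]
 [ 1.8  1.2]
 [ 1.   1. ]
 [-1.8  0.7]]
[ 0.55640577 -0.20417542  0.03130931] 1.7938911379476281
[[ 0.  -0.3]
 [ 0.  -0.6]
 [-0.2  0.5]
 [ 0.2  0.5]]
board in plate [-13.16377139 -11.43276691] home world [ 0.6211445 -0.1431935]
```

View pics/w1d.png

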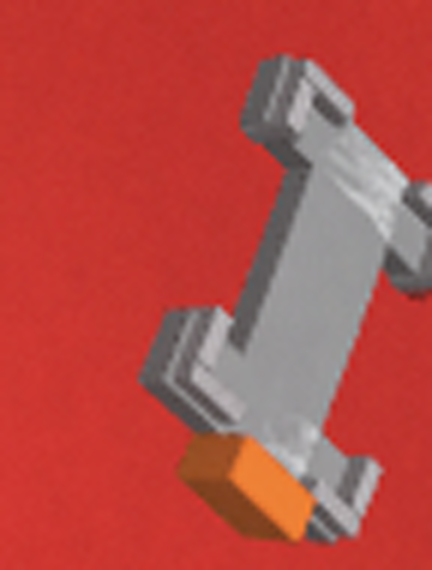

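```bash
cat > pl.py <<'E'
from h import *
yaw=np.radians(1.45); c,s=np.cos(yaw),np.sin(yaw); R=np.array([[c,-s],[s,c]])
P0=np.array([0.56930,-0.19243])
def W(x,y,z): return [*(P0+R@np.array([x,y])/1000),z]
def plx(p): return R.T@(np.array(p[:2])-P0)*1000
O=[-90,0,1.45]
def rep(m=""):
    s=env.read_state(); print(m,"t",round(s["clock"],2),"plate",plx(s["position"]).round(1),"z",round(s["position"][2]*1000,1),"F",s["force"].round(1),"op",round(s["opening"],3))
E
python3 - <<'E'
from pl import *
env.goto(W(-13.2,-11.4,0.06),O)
print(env.move_straight(W(-13.2,-11.4,0.0125),rate=0.1,force_limit=8)); rep("down")
env.gripper_to(0.5,8); rep("grip")
f=env.grab_frame("wrist"); save(f,"w2")
E
```

```text
False
down t 6.09 plate [-12.3 -11.5] z 13.0 F [ 0.1  0.6 -0.2] op 1.005
grip t 6.76 plate [-13.2 -11.5] z 12.7 F [-0.7 -0.5  1.7] op 0.618
```

View pics/w2.png

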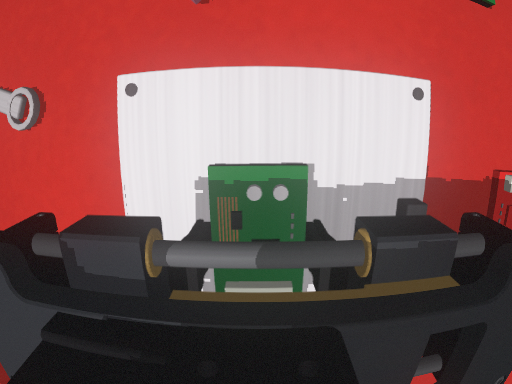

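The board is gripped at the expected width, between the pads around (258,230). Next I'll slide it +x and then +y.

```bash
python3 - <<'E'
from pl import *
env.move_straight(W(46,-11.4,0.0125),rate=0.08); rep("x1")
print(env.move_straight(W(60,-11.4,0.0125),rate=0.02,force_limit=5)); rep("x2")
E
```

```text
x1 t 7.7 plate [ 46.1 -11.5] z 12.7 F [-3.5 -0.1  3.4] op 0.622
True
x2 t 7.98 plate [ 46.1 -11.5] z 12.6 F [0.7 0.6 2.5] op 0.613
```

```bash
python3 - <<'E'
from pl import *
env.dwell(0.2); rep("a")
print(env.move_straight(W(60,-11.4,0.0125),rate=0.02,force_limit=5)); rep("x2")
env.dwell(0.15); rep("b")
E
```

```text
a t 8.18 plate [ 46.1 -11.5] z 12.7 F [ 2.6 -0.1  2.9] op 0.619
True
x2 t 8.48 plate [ 46.1 -11.5] z 12.7 F [-0.7  0.1  3.3] op 0.618
b t 8.63 plate [ 46.1 -11.5] z 12.7 F [-0.6  0.7  2.9] op 0.619
```

```bash
python3 - <<'E'
from pl import *
print(env.move_straight(W(60,-11.4,0.0125),rate=0.02,force_limit=9)); rep("x2")
env.dwell(0.15); rep("b")
E
```

```text
True
x2 t 9.18 plate [ 53.5 -11.5] z 12.3 F [-0.3  0.3  3. ] op 0.618
b t 9.33 plate [ 53.5 -11.5] z 12.3 F [0.3 0.  2.6] op 0.619
```

```bash
python3 - <<'E'
from pl import *
print(env.move_straight(W(58,-11.4,0.0125),rate=0.015,force_limit=9)); rep("x2")
env.dwell(0.1); rep("b")
f=env.grab_frame("wrist"); save(f,"w3")
f=env.grab_frame("side"); save(f,"s3")
im=f["image"]; cv2.imwrite("pics/s3b.png",cv2.resize(im[180:300,220:370],None,fx=5,fy=5,interpolation=cv2.INTER_CUBIC))
E
```

```text
True
x2 t 9.66 plate [ 53.6 -11.5] z 12.2 F [-0.  -0.   3.9] op 0.618
b t 9.76 plate [ 53.6 -11.5] z 12.2 F [-0.7  1.3  3.1] op 0.619
```

View pics/s3b.png

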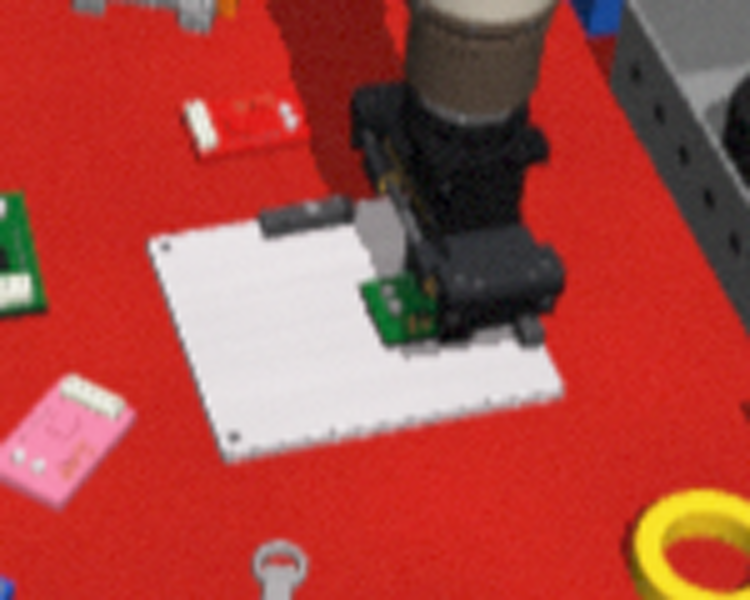

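View pics/w3.png

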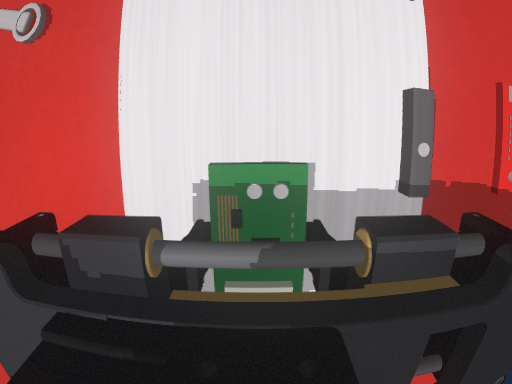

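It stopped at x=53.5 twice running, which matches fence contact, and the board hasn't slipped in the grip (its edge is at row 163 in both frames). Now I'll slide it +y.

```bash
python3 - <<'E'
from pl import *
env.move_straight(W(53.2,40,0.0125),rate=0.06); env.dwell(0.3); rep("y1")
for i in range(2):
    print(env.move_straight(W(53.2,54,0.0125),rate=0.02,force_limit=9)); rep("y2"); env.dwell(0.2)
rep("b")
f=env.grab_frame("wrist"); save(f,"w4")
E
```

```text
y1 t 11.17 plate [53.  39.8] z 12.3 F [0.6 1.7 0.2] op 0.618
True
y2 t 11.67 plate [52.8 47.7] z 12.5 F [ 0.4 -1.4  3.8] op 0.617
True
y2 t 12.08 plate [52.8 47.7] z 12.4 F [-0.2 -1.1  3.2] op 0.621
b t 12.28 plate [52.8 47.7] z 12.4 F [-0.   0.   3.1] op 0.62
```

View pics/w4.png

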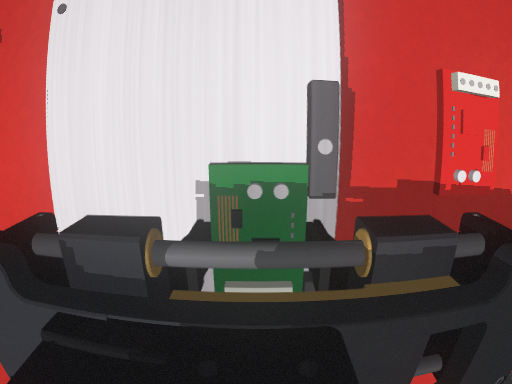

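```bash
python3 - <<'E'
from pl import *
print(env.move_straight(W(57,47.8,0.0125),rate=0.015,force_limit=10)); env.dwell(0.15); rep("x")
print(env.move_straight(W(53.7,52,0.0125),rate=0.015,force_limit=10)); env.dwell(0.15); rep("y")
env.gripper_to(0.95); rep("rel")
env.move_straight(W(53.3,48,0.11),rate=0.15)
env.goto(W(50+95,48,0.15),O); env.dwell(0.1)
f=env.grab_frame("wrist"); save(f,"w5"); rep()
im=f["image"]; cv2.imwrite("pics/w5b.png",cv2.resize(im[0:240,100:400],None,fx=2.6,fy=2.4,interpolation=cv2.INTER_CUBIC))
E
```

```text
False
x t 12.91 plate [53.8 47.6] z 12.1 F [-6.2 -0.3  5.7] op 0.621
True
y t 13.32 plate [53.6 47.7] z 12.2 F [ 0.1 -0.9  1.7] op 0.618
rel t 14.11 plate [53.  47.7] z 12.1 F [0.3 0.  1. ] op 0.954
 t 15.54 plate [143.4  48.1] z 148.3 F [-0.  -0.   0.9] op 0.95
```

View pics/w5b.png

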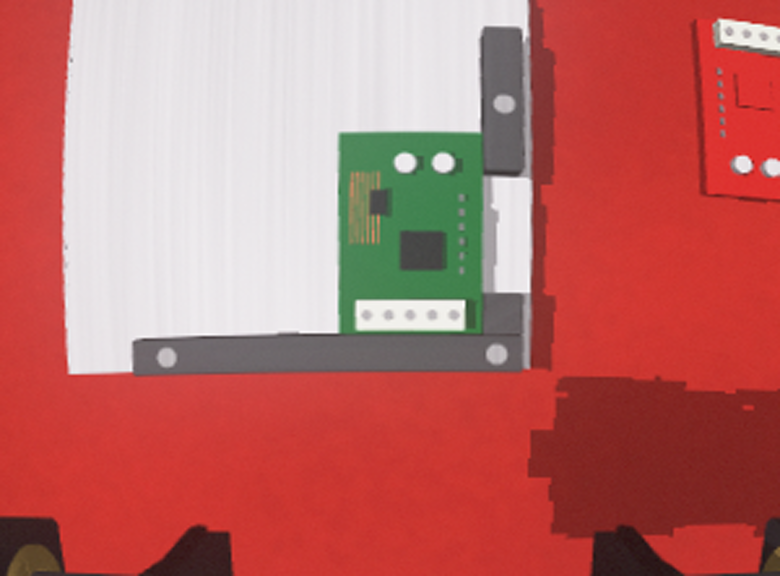

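The board looks home (right edge col 482, lower edge row 332, both against the fences). I'll confirm with light closed-finger pushes on the −x and −y edges.

```bash
python3 - <<'E'
from pl import *
env.move_straight(W(53,-8,0.06),rate=0.25)
env.gripper_to(0.0,10)
env.move_straight(W(53,-8,0.0125),rate=0.12); env.dwell(0.2); rep("s")
print(env.move_straight(W(53,14,0.0125),rate=0.03,force_limit=9)); rep("push y"); env.dwell(.1); rep()
env.move_straight(W(53,-2,0.0125),rate=0.1)
env.move_straight(W(-12,20,0.05),rate=0.2)
env.move_straight(W(-12,45,0.0125),rate=0.12); env.dwell(0.2); rep("s")
print(env.move_straight(W(6,45,0.0125),rate=0.03,force_limit=9)); rep("push x"); env.dwell(.1);rep()
env.move_straight(W(-6,45,0.0125),rate=0.1)
env.move_straight(W(-12,45,0.06),rate=0.2)
env.goto(W(140,48,0.12),O); env.gripper_to(1.0);env.dwell(0.1)
f=env.grab_frame("wrist"); save(f,"w6"); rep()
im=f["image"]; cv2.imwrite("pics/w6b.png",cv2.resize(im[0:200,180:380],None,fx=4,fy=3,interpolation=cv2.INTER_CUBIC))
E
```

```text
s t 18.46 plate [53.1 -8. ] z 12.7 F [-0.3 -0.5  0.5] op 0.007
True
push y t 19.12 plate [52.9 11.6] z 12.5 F [-0.  -2.4  0.7] op 0.006
 t 19.22 plate [52.7 11.5] z 12.2 F [ 1.1 -1.5  0.2] op 0.004
s t 20.77 plate [-11.8  44.9] z 12.3 F [-0.5 -0.3  0.7] op -0.001
True
push x t 21.24 plate [-1.5 45. ] z 11.8 F [ 0.8  0.4 -0.1] op 0.005
 t 21.34 plate [-2. 45.] z 11.5 F [ 0.1 -1.   0.1] op 0.005
 t 24.34 plate [140.  48.] z 120.0 F [ 0.2 -0.3  0.4] op 0.999
```

View pics/w6b.png

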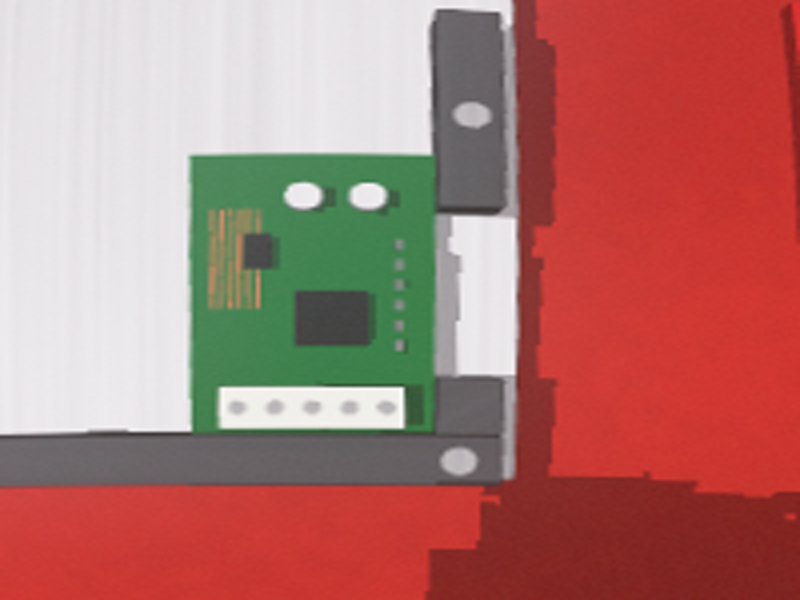

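```bash
python3 - <<'E'
import pickle
from pl import *
f=pickle.load(open("w6.pkl","rb"))
Z=lambda a:[[180+(u-1.5)/4,0+(v-1)/3] for u,v in a]
b,e=fitpose(f,[(-42,-27,18),(-42,27,18),(42,-27,18),(42,27,18)],Z([(191,155),(434,156),(193,431),(434,431)]))
print(b,np.degrees(b[2]),plx(b),e.round(1).tolist())
# predicted home features
def pr(pts): return [[round((u-180)*4+1.5),round(v*3+1)] for u,v in proj(f,np.array([W(x,y,z/1000) for x,y,z in pts]))]
print("board home corners",pr([(11,21,18),(11,75,18),(95,21,18),(95,75,18)]))
print("fence top pts x=95:",pr([(95,-20,24),(95,21,24),(95,75,24),(28,75,24),(78,75,24),(-35,75,24)]))
print("fence at z18:",pr([(95,-20,18),(95,-20,10)]))
im=f["image"]; 
for col in (180+250//4,180+100//4): print(im[138:152,col].tolist())
E
```

```text
[ 0.62079707 -0.14251106  0.02613646] 1.4975089019256855 [52.74375614 48.59984018] [[-0.2, -0.4], [0.4, -0.8], [-0.3, 0.6], [0.2, 0.5]]
board home corners [[187, 155], [433, 154], [189, 434], [432, 434]]
fence top pts x=95: [[3, 438], [186, 435], [435, 435], [436, 206], [436, 377], [433, 7]]
fence at z18: [[10, 436], [18, 434]]
[[235, 240, 240], [235, 240, 241], [235, 240, 240], [235, 240, 240], [204, 217, 214], [77, 115, 70], [74, 94, 72], [89, 87, 92], [101, 99, 103], [100, 97, 101], [98, 98, 102], [98, 95, 101], [102, 99, 104], [101, 99, 104]]
[[236, 234, 237], [236, 234, 237], [236, 234, 237], [236, 234, 237], [237, 234, 237], [174, 169, 176], [73, 72, 78], [80, 78, 85], [105, 103, 107], [106, 102, 108], [105, 101, 108], [105, 100, 106], [106, 104, 108], [107, 103, 110]]
```

```bash
python3 - <<'E'
from pl import *
env.gripper_to(0.3)
env.goto(W(-9,46,0.05),O)
env.move_straight(W(-9,46,0.0125),rate=0.12); env.dwell(0.15)
print(env.move_straight(W(6,46,0.0125),rate=0.03,force_limit=12)); rep("push x"); env.dwell(.1);rep()
env.move_straight(W(-8,46,0.0125),rate=0.1)
env.move_straight(W(-8,46,0.06),rate=0.25)
f=env.grab_frame("wrist"); save(f,"w7"); rep()
E
```

```text
True
push x t 27.28 plate [-1.5 46. ] z 11.7 F [0.6 0.2 0.4] op 0.3
 t 27.38 plate [-1.9 46. ] z 11.4 F [-0.6  0.1  0.9] op 0.302
 t 28.02 plate [-8.1 46.1] z 60.3 F [-0.4 -0.8 -0.9] op 0.302
```

The second push stopped at the same place (−1.5), so the board is solidly home. Now I'll grip the long edges, lift it, and look at the cradle while carrying.

```bash
python3 - <<'E'
from pl import *
env.goto(W(53.4,47.8,0.06),O); env.gripper_to(1.0)
print(env.move_straight(W(53.4,47.8,0.0125),rate=0.1,force_limit=15)); env.dwell(.1); rep("d")
env.gripper_to(0.5,20); rep("grip")
env.move_straight(W(53.4,47.8,0.10),rate=0.12); rep("lift")
y=np.radians(-25)
env.goto([0.53+0.095*np.cos(y),0.162+0.095*np.sin(y),0.15],[-90,0,-25]); env.dwell(0.2); rep()
f=env.grab_frame("wrist"); save(f,"w8")
im=f["image"]; cv2.imwrite("pics/w8b.png",cv2.resize(im[0:300,100:420],None,fx=2.5,fy=2,interpolation=cv2.INTER_CUBIC))
print(f["position"],env.read_state()["position"],env.read_state()["tool_rot"])
E
```

```text
False
d t 30.3 plate [53.6 47.8] z 12.6 F [ 0.6 -0.5  0.1] op 1.001
grip t 30.98 plate [53.4 47.7] z 12.6 F [-1.1 -0.2  0.8] op 0.615
lift t 31.86 plate [52.7 48. ] z 99.1 F [-0.2 -0.1 -0.9] op 0.618
 t 33.11 plate [ 54.8 311.7] z 149.6 F [-0.4  1.  -0.8] op 0.615
[0.55634387 0.14927686 0.31131238] [0.61617226 0.1206556  0.14967224] [-9.00295973e+01  2.26197326e-02 -2.50910394e+01]
```

View pics/w8b.png

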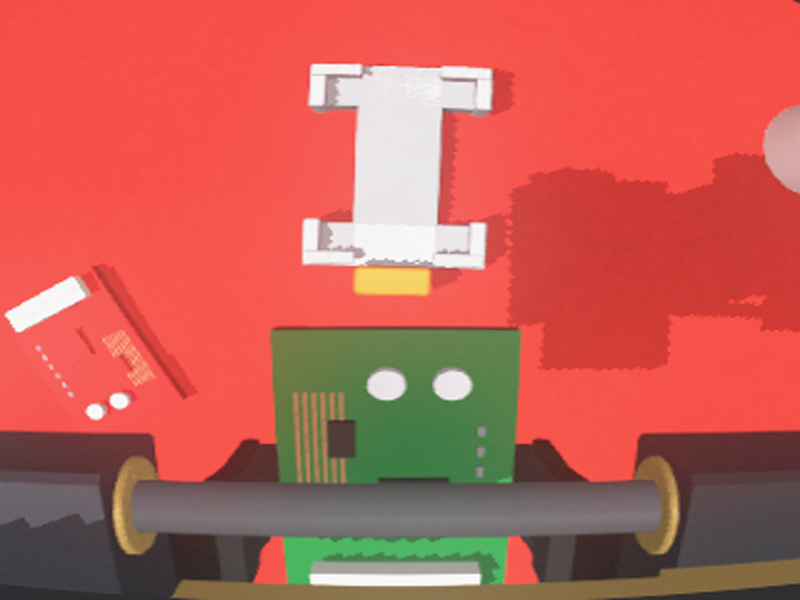

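```bash
python3 - <<'E'
import cv2
im=cv2.imread("pics/w8.png")
cv2.imwrite("pics/w8c.png",cv2.resize(im[25:153,215:305],None,fx=4.5,fy=4.5,interpolation=cv2.INTER_CUBIC))
E
```

```text
(no output)
```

View pics/w8c.png

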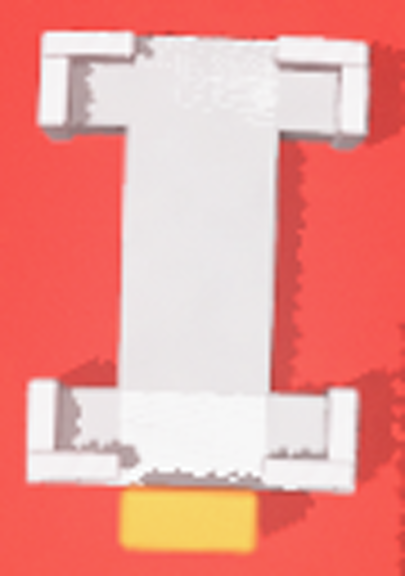

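```bash
python3 - <<'E'
import pickle
from h import *
f=pickle.load(open("w8.pkl","rb"))
Z=lambda a:[[215+(u-1.75)/4.5,25+(v-1.75)/4.5] for u,v in a]
A=[(-50.5,-35.5,20),(-50.5,35.5,20),(50.5,-35.5,20),(50.5,35.5,20)]; a=[(43,32),(367,43),(28,482),(355,490)]
B=[(51.5,-15,24),(51.5,15,24),(65.5,-15,24),(65.5,15,24)]; b=[(122,489),(257,494),(120,549),(256,552)]
C=[(-28,-17,12),(-28,17,12),(28,-17,12),(28,17,12)]; c=[(126,128),(281,133),(120,390),(270,392)]
for n,m,q in (("A",A,a),("B",B,b),("C",C,c),("all",A+B+C,a+b+c)):
    p,e=fitpose(f,m,Z(q),x0=(.53,.16,-.4)); print(n,p.round(4),np.degrees(p[2]).round(2),e.round(1).tolist())
# board in hand: top far edge corners
E
```

```text
A [ 0.5216  0.1667 -0.4675] -26.79 [[-0.2, 0.0], [0.2, -0.3], [0.1, -0.1], [-0.1, 0.2]]
B [ 0.5211  0.1666 -0.4679] -26.81 [[-0.6, -0.5], [0.6, -0.7], [-0.4, 0.5], [0.3, 0.8]]
C [ 0.5217  0.1669 -0.4678] -26.8 [[0.0, 1.8], [-0.3, 1.7], [-0.3, -1.9], [0.5, -1.4]]
all [ 0.5215  0.1668 -0.4702] -26.94 [[-0.1, -0.2], [0.4, -0.3], [-0.1, -0.3], [-0.2, 0.2], [-0.3, -0.3], [0.9, -0.4], [-0.2, 0.8], [0.5, 1.1], [-0.1, 1.6], [-0.4, 1.6], [-0.6, -2.1], [0.2, -1.5]]
```

```bash
cat > cr.py <<'E'
from h import *
yd=-26.8; y=np.radians(yd); c,s=np.cos(y),np.sin(y); R=np.array([[c,-s],[s,c]])
C0=np.array([0.5216,0.1667])+R@np.array([.00055,-.0006])
O=[-90,0,yd]
def W(x,yy,z): return [*(C0+R@np.array([x,yy])/1000),z]
def rep(m=""):
    s=env.read_state(); print(m,"t",round(s["clock"],2),"cr",(R.T@(s["position"][:2]-C0)*1000).round(1),"z",round(s["position"][2]*1000,1),"rot",s["tool_rot"].round(2),"F",s["force"].round(1),"op",round(s["opening"],3))
E
python3 - <<'E'
from cr import *
env.goto(W(0,0,0.10),O)
env.move_straight(W(0,0,0.03),rate=0.1); env.dwell(0.25); rep("above")
f=env.grab_frame("scene"); save(f,"s9"); cv2.imwrite("pics/s9b.png",cv2.resize(f["image"][170:260,250:370],None,fx=6,fy=6,interpolation=cv2.INTER_CUBIC))
print(env.move_straight(W(0,0,0.0142),rate=0.02,force_limit=8)); rep("down"); env.dwell(.1); rep()
E
```

```text
above t 34.79 cr [0.2 0.4] z 30.7 rot [-8.993e+01 -4.000e-02 -2.680e+01] F [-0.4  0.3 -1. ] op 0.613
True
down t 35.61 cr [-0.2 -0.3] z 14.5 rot [-9.007e+01  3.000e-02 -2.679e+01] F [-0.3 -0.2  4. ] op 0.619
 t 35.71 cr [-0.2 -0.3] z 14.5 rot [-9.007e+01  3.000e-02 -2.679e+01] F [-0.4  0.1  5.5] op 0.611
```

View pics/s9b.png

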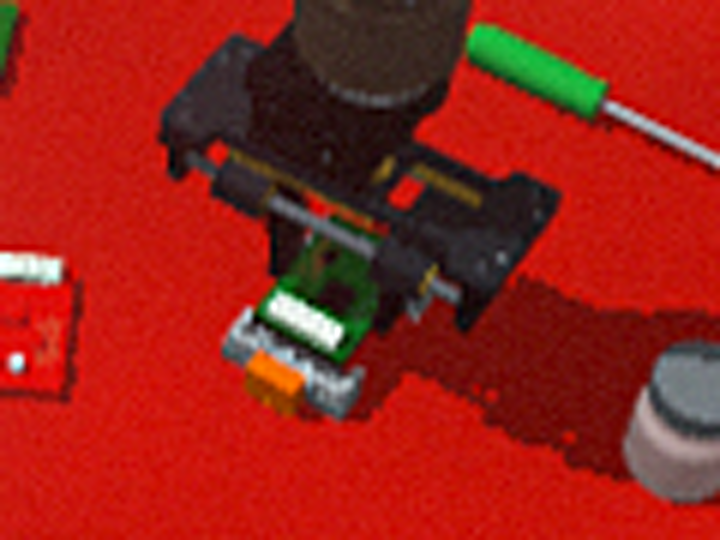

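Contact came at z=14.5 mm, the expected seated height (14.6), and the terminal is at the orange end. Release, retreat and look.

```bash
python3 - <<'E'
from cr import *
env.gripper_to(0.95); rep("rel")
env.move_straight(W(0,0,0.11),rate=0.15)
env.goto(W(95,0,0.14),O); env.dwell(0.15); rep()
f=env.grab_frame("wrist"); save(f,"w10"); cv2.imwrite("pics/w10b.png",cv2.resize(f["image"][10:175,190:330],None,fx=4,fy=3.5,interpolation=cv2.INTER_CUBIC))
f=env.grab_frame("scene"); save(f,"s10"); cv2.imwrite("pics/s10b.png",f["image"])
E
```

```text
rel t 36.51 cr [-0.6 -1. ] z 13.7 rot [-90.15   0.1  -26.81] F [-0.5 -1.   0.8] op 0.951
 t 37.93 cr [93.8 -0.5] z 138.8 rot [-90.12   0.11 -26.77] F [-0.  -0.  -0.8] op 0.947
```

View pics/w10b.png

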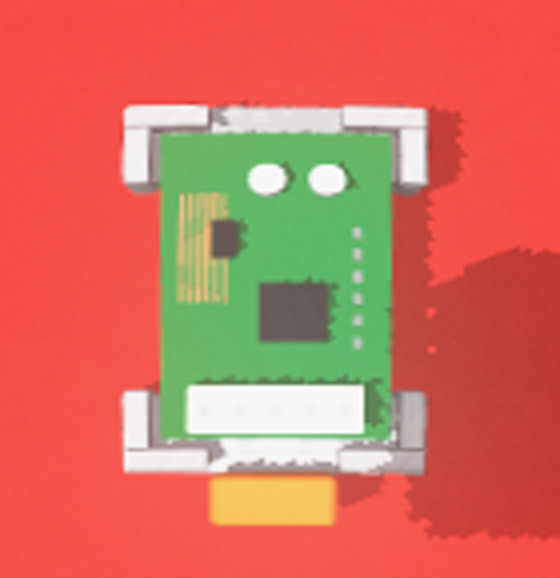

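View pics/s10b.png

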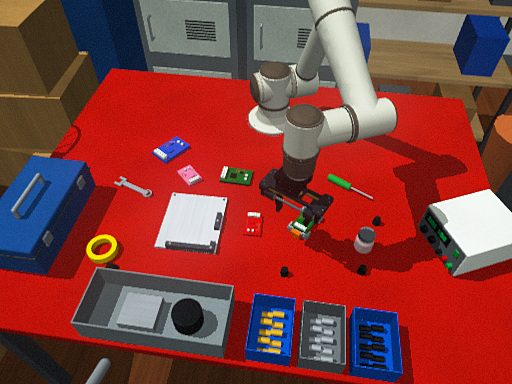

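The board sits inside all four brackets: corners about (161,134), (391,134), (161,437) and (391,437), with a gap all round. Its terminal block is next to the orange stop, and the other items haven't moved. I'm handing in.

```bash
python3 - <<'E'
from workcell import env
env.close_job(); print(env.read_state()["clock"])
E
```

```text
the job is handed in; nothing more can be done
the job is handed in; nothing more can be done
```

The small green board is in the cradle, with its terminal block at the orange end, and I handed the job in after about 38 s of the 56 s allowed; no verdict was reported.

- **Sliding home:** I slid the board flat, lightly gripped, into the corner of the fences and let go. I then pushed it lightly with the closed fingers on its −y edge once and on its −x edge twice. Both −x pushes stopped at the same point, and the wrist view showed no gap at either fence.
- **Placing:** I gripped it by its long edges, lifted it out and lowered it until it touched at 14.5 mm tool height, against 14.6 mm expected. The last wrist picture shows it flat between all four brackets with a gap all round, and the gripper is clear.
- **Leftovers:** In the last overall picture the other boards, tools and parts are where they were.
- **Checks that disagreed:** Camera fits and contact positions differed by up to about 0.9 mm, and I corrected for this when placing. Some early force-limited moves stopped on force-sensor noise, so I repeated them with a higher limit.

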